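# Rock the socket guide block out of its load-board seat and hold it clear

## Task

Take the tan guide block off the loose green load board so the contact pins under it can be inspected: rock it to one side until the spring catch at that end lets go, then back the other way until the second end lets go too, because a straight pull just picks up the whole board. Then lift it level and finish while holding it just clear above its own seat, with the board left lying where it is and the other things on the bench undisturbed.

Things in the scene. Friction and masses are not known exactly. Their poses are not given: they have to be found in the camera images.
- guide_mid (a point): Centre of the guide block's grip part: tan plastic, 36 (its x) by 56 (its y) by 38 high above the board, chip well in its top, 160 g. The point is 19 above the board's top when seated; axes as the board's. Grip its two 36-wide end faces (fingers closing along its y) with 40 N or more: so gripped it can be rocked without slipping. The board's face is flat and clear for 50 mm beyond both ends.
- guide_left (a point): Middle of the block's lower edge at its +y end, 28 from the block's centre and 19 below it: the shoulder that rests on the board's top when seated. Its height above seat tells how far this end is raised. The ball catch on this side lets go once this end is raised 5 to 7 with the other end down as the pivot (6 to 7 degrees about the block's x); the end then springs up to about 10 and stays propped on the ball.
- guide_right (a point): The same at the block's -y end, with its own catch, which works alike: with the first end already up, raise this end in its turn until it lets go too. Either end may go first.
- tenon_foot (a point): Centre of the underside of the block's tenon, 14 below the shoulder (33 below guide_mid). The tenon is 30 (x) by 46 (y), with a rounded lip at each end out to y = +-26, over which the catches sit. It is out of the seat when above the board's top face.
- seat (a point): Centre of the mouth of the block's own seat, on the board's top face; axes as the board's. A pocket 31.5 (x) by 55 (y), 15 deep, with gold contact pins on its floor. In each end wall (+y and -y) a sprung ball bears over the block's end lip and holds that end down with about 17 N. Pulling both ends at once takes about 30 N, more than the board weighs.
- board: Loose load board lying on the bench: green circuit board on an aluminium stiffener, 180 (its x) by 280 (its y) by 24 thick, 2.2 kg, held down by its weight only. Origin at the centre of its underside, z up. Two like seats, 45 to the -x side of its centre (with the guide block) and 45 to the +x side (empty, open).
- tray: Black chip tray with rows of chips, 315 by 136 by 10, lying on the bench beside the board. Origin at the centre of its underside. Leave alone.
- jar: Closed white jar with blue cap, 52 across, 75 high. Origin at the centre of its underside. Leave alone.
- brush: Hand brush, 170 long, lying along its x. Leave alone.
Mind the look-alikes: they are no part of the job. What is shaped like the part that bears guide_mid but purple or turquoise is not meant.

How it is judged:
By the outcome, as a careful person would: the job done as asked, in the order asked, and still so for the second after the job is handed in, while the arm keeps its last pose, push and grip.
It also fails if it takes over 38 s, if anything falls off the work surface, if the arm or the gripper's body presses on something with over 40 N, if the wrist force passes 120 N, or if a joint passes its speed limit or range.

## Robot

A 6-joint arm with a two-finger parallel gripper is mounted at the origin on the work surface. World frame = base frame: x ahead of the robot, y to its left, z up, the work surface at z = 0. Lengths are in m, angles in rad, forces in N, time in s.
With the tool pointing down it reaches from about 0.425 to 0.925 m from the base axis. Payload 12.5 kg.
Tool frame: the origin (TCP) lies midway between the tips of the shut fingers; the grasp point (between the pads) lies 19 mm behind it; z points along the fingers, y is the direction in which the jaws open and shut (so a half turn about z gives the same grasp; the last joint's range is limited). The gripper opens to 85 mm and grips with 20 to 120 N. Pads are 22 mm wide; open, the fingers measure 114 mm over their backs; the gripper's body (76 mm by 85 mm) begins 54 mm behind the grasp point. The pads swing forward as they close: fully open they stand 13 mm farther back than shut.
Start: joints at [1.123, 0.491, 1.559, -0, 1.092, -0.106], TCP at [0.209, 0.589, 0.231] pointing down, gripper open.
Joint ranges: [-3.1, 3.1], [-0.84, 2.19], [0.05, 2.79], [-1.13, 4.28], [0.06, 2.93], [-2.69, 2.69]. Speed limits (rad/s): [2.22, 2.22, 2.79, 3.14, 3.14, 3.14].

## Interface

Orientations are given as a unit quaternion [x, y, z, w].
In Python, from plant import bot gives the robot as it stands.
- The arm moves only by the tool servo_tool, never from a script. Its arguments are lists of equal length, an entry for each row: "offset": the shift along the tool's x, y, z in units of 30 mm (1.0 is 30 mm), a list of three; "turn": the turn, a rotation vector about the tool's x, y, z in units of 5 degrees (1.0 is 5 degrees), a list of three; "jaw": the opening, from -1 (shut) to 1 (fully open), so that 0 is half open. A call has 1 to 12 rows; each row shifts and turns the commanded pose from where the row before left it, along the tool's axes as they then stand; what a row does not reach is not made up. A row lasts 1/10 s, in which the tool goes at most 50 mm and 8.59 degrees, less where a joint would pass 70% of its speed; a pose out of reach is approached as far as the arm can. A call is refused whole if a number of a shift passes 1 or a number of a turn 1, either way. A call with a gripper value outside its range is refused whole. The fingers move at their own pace and stop on an object; the grip force is fixed at half the most. Time passes only in rows, so rows that do not move let the fingers close. It gives the time, the measured TCP pose, the force and the opening at its end, in the units of the state.
- bot.observe(): the state, without advancing time (a new reading comes with each control period).
- bot.get_image(name): name is "side" or "top" or "wrist"; returns a dict with "pixels" (420x560x3 uint8, blue, green, red), "fx", "fy", "cx", "cy" (pixels), "rvec" (rotation vector, rad) and "tvec" (3), from world to camera coordinates, as OpenCV has them. Camera axes: x right, y down, z forward; pixel columns grow to the right and rows downward; lengths in m; the calibration is good to about 2 mm. The wrist camera is an equidistant fisheye: a pixel r from the principal point sees the ray r / f radians off the axis. A picture is of the moment at which its call begins. There is no depth.
- bot.hand_in(): hands the job in, once; it reports no verdict.
Trained networks look in the newest picture that a camera, given by its name, has taken for a name from the list of things; names that differ only in an ending like _2 or _b are one class to them, and where a whole thing is asked for, a point or a joint stands for the part that bears it (a point fixed in the world has none). Each returns a list of dicts, best first, with "score" (0 to 1); they miss things now and then, are a little off and sometimes report something else, mostly with a low value. They report only what shows in the picture. A call takes as long as a camera call. They do not tell look-alikes from the thing itself.
- bot.look_for(camera, thing): "rect" ([left, top, right, bottom] as shares, 0 to 1, of the picture: columns of its width, rows of its height, round what is visible of it).
- bot.cut_out(camera, thing): "pixels" (420x560 bool, what is visible of it) and "rect" ([left, top, right, bottom] as shares, 0 to 1, of the picture: columns of its width, rows of its height, round what is visible of it).
The state is a dict: "clock": time; "joints": joint angles; "joint_vel": joint speeds; "joint_efforts": joint torques, N m; "position": TCP position; "tool_rot": TCP orientation; "force": force on the tool from outside, world axes, zero at the start; "moment": the same for the moment, N m; "finger_gap": finger opening in m.
Only numpy, scipy, OpenCV 4.12 (cv2) and the standard library are available. Lean on these libraries where they do the work, as an engineer would, in place of code of your own. Each camera call takes 0.05 s, during which the arm holds its last target.

## Working session

There is one attempt and no reset: what is moved stays moved. The work goes in short steps, Python scripts to look and compute and a tool call to move; the robot and the scene stay as the last step left them, time stands still between calls to the robot, and variables do not carry over. Pictures are saved under pics/ and viewed, and the job is handed in when it is done.

Besides the shell and the picture viewer there is one more tool, called after ">>>" as a command line: name --argument value ..., lists and objects as JSON in quotes. servo_tool: Moves the arm, as the interface text tells. Its arguments: {"type":"object","properties":{"offset":{"type":"array","items":{"type":"array","items":{"type":"number"}}},"turn":{"type":"array","items":{"type":"array","items":{"type":"number"}}},"jaw":{"type":"array","items":{"type":"number"}}},"required":["offset","turn","jaw"]}

```bash
mkdir -p pics; ls
python3 - <<'E'
from plant import bot
import cv2
s=bot.observe()
for k,v in s.items(): print(k,v)
for c in ("side","top","wrist"):
    im=bot.get_image(c); cv2.imwrite(f"pics/{c}0.png",im["pixels"])
    print(c,[im[k] for k in("fx","fy","cx","cy","rvec","tvec")])
    for t in ("guide_mid","board","seat"):
        print(t,[(round(d["score"],2),[round(float(a),3) for a in d["rect"]]) for d in bot.look_for(c,t)][:4])
E
```

```text
pics
clock 0.0
joints [ 1.12339724e+00  4.91577387e-01  1.55948281e+00  3.39254362e-06
  1.09170437e+00 -1.05583236e-01]
joint_vel [-1.81520220e-04 -8.24487835e-04 -1.28171538e-03 -1.72225972e-04
 -7.06767257e-04  8.22810027e-05]
joint_efforts [ 1.04068782e-03 -6.18466902e+01 -2.61596489e+01 -9.91594015e-05
  4.20140932e-03 -5.53176704e-06]
position [0.20936174 0.5886342  0.23070518]
tool_rot [ 1.70077860e-01  9.85430453e-01 -5.63288346e-04 -1.61402479e-04]
force [ 0.39110396 -0.6099901  -0.66904718]
moment [-0.02981456 -0.05465665  0.04788839]
finger_gap 0.0854676856802574
side [545.7356058353753, 545.7356058353753, 283.01086623302996, 208.40915489266067, array([ 2.11659163, -0.50460993,  0.26381254]), array([-0.42285676,  0.19463732,  1.14137973])]
guide_mid [(0.91, [0.583, 0.51, 0.614, 0.579]), (0.81, [0.483, 0.676, 0.542, 0.749]), (0.77, [0.442, 0.51, 0.48, 0.585]), (0.59, [0.459, 0.571, 0.513, 0.649])]
board [(0.82, [0.548, 0.484, 0.729, 0.679])]
seat [(0.64, [0.551, 0.478, 0.735, 0.671]), (0.19, [0.545, 0.806, 0.699, 0.912])]
top [463.8689720317873, 463.8689720317873, 278.1351837039637, 204.04208966729033, array([ 2.11736287, -2.13995472,  0.18758856]), array([0.01927781, 0.49785594, 1.30973239])]
guide_mid [(0.83, [0.617, 0.563, 0.65, 0.606]), (0.64, [0.536, 0.549, 0.573, 0.584]), (0.58, [0.473, 0.539, 0.507, 0.57]), (0.53, [0.53, 0.405, 0.57, 0.441])]
board [(0.75, [0.465, 0.299, 0.655, 0.492])]
seat [(0.65, [0.475, 0.297, 0.659, 0.51])]
wrist [325.19226210127806, 325.19226210127806, 286.5881643073995, 210.27533204725043, array([-2.34458453, -1.65458986, -0.26565731]), array([-0.62517189, -0.03997568,  0.38026808])]
guide_mid [(0.89, [0.026, 0.852, 0.076, 0.932]), (0.67, [0.066, 0.864, 0.098, 0.927]), (0.42, [0.0, 0.85, 0.014, 0.9])]
board []
seat [(0.66, [0.05, 0.939, 0.066, 0.961])]
```

View pics/top0.png

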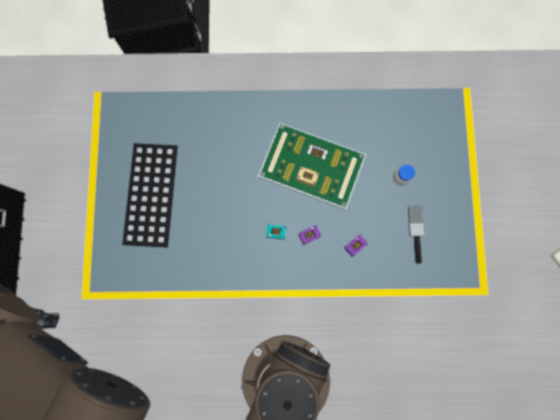

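View pics/side0.png

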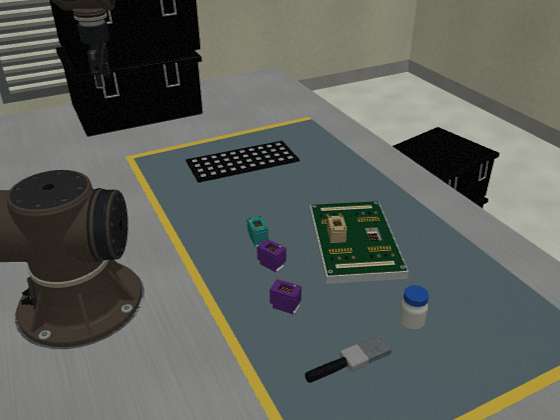

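The top view shows the tan block near (308,176) on the board, whose corners are at about (281,124), (365,156), (347,208) and (261,177). The purple and turquoise look-alikes lie nearer the robot. Next I'll measure these more precisely.

```bash
cat > h.py <<'E'
import numpy as np,cv2
def ray(im,uv):
    R,_=cv2.Rodrigues(np.array(im["rvec"]));t=np.array(im["tvec"])
    K=np.array([[im["fx"],0,im["cx"]],[0,im["fy"],im["cy"]],[0,0,1]])
    d=np.linalg.solve(K,[uv[0],uv[1],1.]); return -R.T@t, R.T@d
def onz(im,uv,z):
    c,d=ray(im,uv); return c+d*(z-c[2])/d[2]
def proj(im,P):
    R,_=cv2.Rodrigues(np.array(im["rvec"]))
    p=(R@np.atleast_2d(P).T).T+np.array(im["tvec"])
    return np.c_[im["fx"]*p[:,0]/p[:,2]+im["cx"],im["fy"]*p[:,1]/p[:,2]+im["cy"]]
def projw(im,P):
    R,_=cv2.Rodrigues(np.array(im["rvec"]))
    p=(R@np.atleast_2d(P).T).T+np.array(im["tvec"])
    r=np.hypot(p[:,0],p[:,1]);th=np.arctan2(r,p[:,2])
    return np.c_[im["fx"]*th*p[:,0]/r+im["cx"],im["fy"]*th*p[:,1]/r+im["cy"]]
E
python3 - <<'E'
from plant import bot
from h import *
im=bot.get_image("top");p=im["pixels"]
x0,y0,x1,y1=245,110,380,222
cv2.imwrite("pics/topc.png",cv2.resize(p[y0:y1,x0:x1],None,fx=5.5,fy=5.3,interpolation=cv2.INTER_CUBIC)[:600,:800])
hsv=cv2.cvtColor(p,cv2.COLOR_BGR2HSV)
g=cv2.inRange(hsv,(45,120,30),(85,255,255)); g[:, :240]=0; g[:,390:]=0
g=cv2.morphologyEx(g,cv2.MORPH_CLOSE,np.ones((9,9)))
n,l,st,_=cv2.connectedComponentsWithStats(g);k=1+np.argmax(st[1:,4]); 
c=np.argwhere(l==k)[:,::-1].astype(np.float32)
W=np.array([onz(im,q,0.024)[:2] for q in c],np.float32)*1000
r=cv2.minAreaRect(W);print(r, cv2.boxPoints(r))
t=cv2.inRange(hsv,(5,50,90),(25,255,255)); 
m=np.zeros_like(t);m[165:190,292:325]=1;t*=m
n,l,st,ce=cv2.connectedComponentsWithStats(t);print(st[1:],ce[1:])
for d in bot.cut_out("top","board"):
    c=np.argwhere(d["pixels"])[:,::-1]
    W=np.array([onz(im,q,0.024)[:2] for q in c],np.float32)*1000
    print(d["score"],cv2.minAreaRect(W))
E
```

```text
((621.4841918945312, -89.20054626464844), (265.4897766113281, 165.80055236816406), 68.35427856445312) [[ 495.4647   -182.00546 ]
 [ 649.5734   -243.16373 ]
 [ 747.50366     3.60437 ]
 [ 593.39496    64.762634]]
[[298 168  20  18 242]] [[307.2892562  176.18181818]]
0.87 ((615.8788452148438, -89.17445373535156), (280.9846496582031, 184.33316040039062), 68.65382385253906)
0.25 ((406.1221008300781, -390.2929992675781), (44.354915618896484, 164.550537109375), 89.2782974243164)
```

View pics/topc.png

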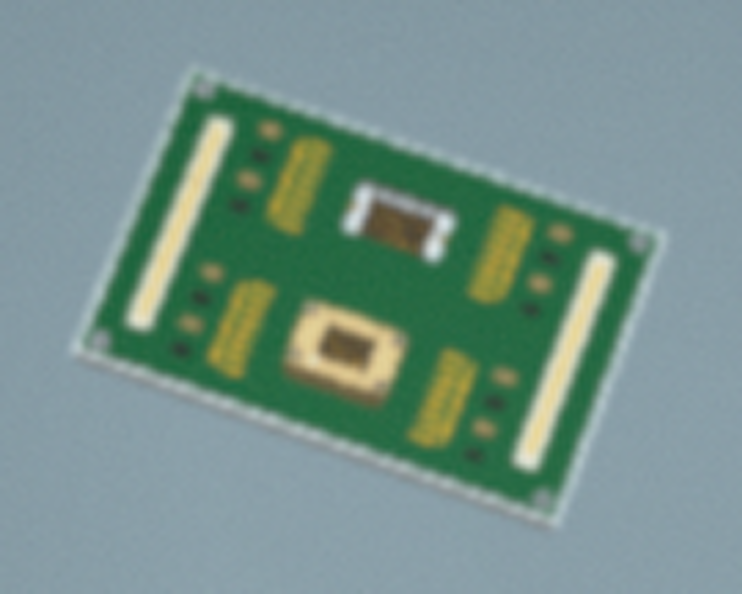

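>>> servo_tool --offset '[[-0.5,-0.4,0.1],[-0.9,-0.8,0.1],[-0.95,-0.84,0.1],[-0.95,-0.84,0.1],[-0.95,-0.84,0.1],[-0.95,-0.84,0.1],[-0.95,-0.84,0.1],[-0.95,-0.84,0.1],[-0.95,-0.84,0.1],[-0.95,-0.84,0.1],[-0.95,-0.84,0.1],[-0.95,-0.84,0.1]]' --turn '[[0,0,0],[0,0,0],[0,0,0],[0,0,0],[0,0,0],[0,0,0],[0,0,0],[0,0,0],[0,0,0],[0,0,0],[0,0,0],[0,0,0]]' --jaw '[1,1,1,1,1,1,1,1,1,1,1,1]'

```text
clock: 1.9
position: [0.4216, 0.2065, 0.1954]
tool_rot: [0.17, 0.985, 0.0, 0.0]
force: [1.0, 0.7, -0.4]
finger_gap: 0.0857
```

>>> servo_tool --offset '[[-0.95,-0.84,0.1],[-0.95,-0.84,0.1],[-0.95,-0.84,0.1],[-0.95,-0.84,0.1],[-0.9,-0.8,0.1],[-0.9,-0.8,0.1],[-0.7,-0.7,0.1],[-0.5,-0.5,0.1],[-0.2,-0.2,0]]' --turn '[[0,0,0.1],[0,0,0.1],[0,0,0.1],[0,0,0.1],[0,0,0],[0,0,0],[0,0,0],[0,0,0],[0,0,0]]' --jaw '[1,1,1,1,1,1,1,1,1]'

```text
clock: 2.8
position: [0.5495, -0.0468, 0.1709]
tool_rot: [0.188, 0.982, 0.0, -0.0]
force: [0.4, 0.6, 0.5]
finger_gap: 0.0852
```

Run:
```python
from plant import bot
from h import *
im=bot.get_image("wrist");cv2.imwrite("pics/w1.png",im["pixels"])
print([im[k] for k in("rvec","tvec")])
im=bot.get_image("side");cv2.imwrite("pics/s1.png",cv2.resize(im["pixels"][180:300,280:440],None,fx=5,fy=5,interpolation=cv2.INTER_CUBIC))
s=bot.observe();print(s["clock"],s["position"],s["tool_rot"],s["joints"])
print(proj(im,[[.575,-.072,.062]]))
```

```text
[array([-2.37245289, -1.60995491, -0.2583903 ]), array([-0.15963037, -0.52249115,  0.15785278])]
2.9 [ 0.54916767 -0.04572641  0.17120409] [ 1.87852366e-01  9.82197272e-01  6.17833126e-05 -6.12820131e-05] [-2.03002968e-01  4.57927978e-01  1.80903767e+00  1.58766935e-04
  8.74751302e-01 -1.39595085e+00]
[[335.96666589 222.69336573]]
```

View pics/w1.png

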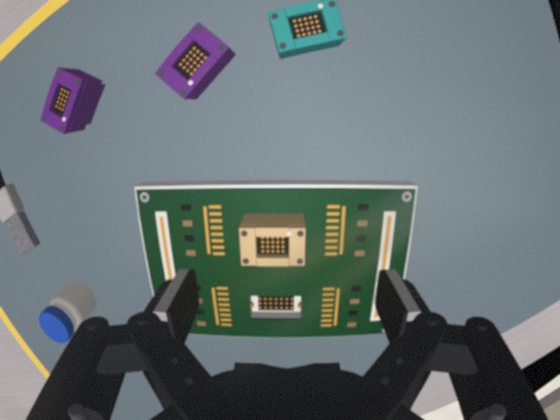

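View pics/s1.png

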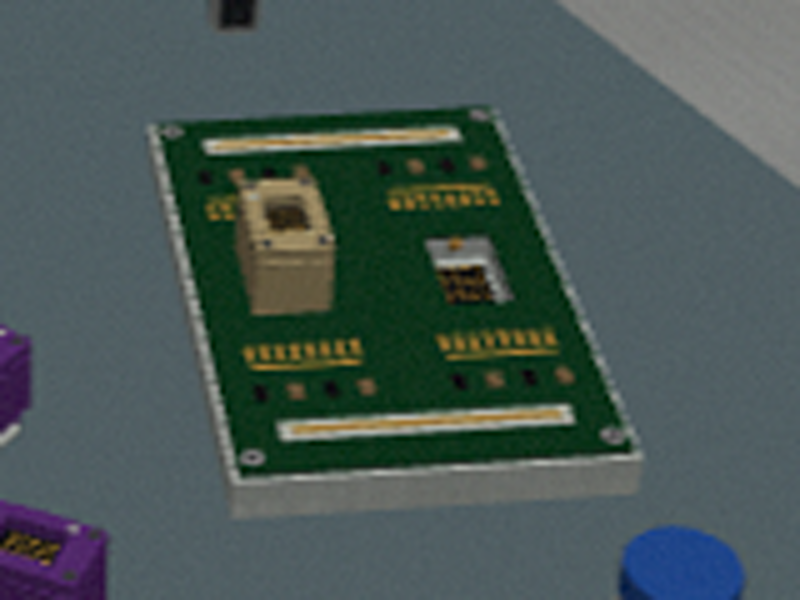

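The wrist view shows the tan block's top face at about (240–305, 228–267), square to the jaws. The side view agrees.

```bash
cat >> h.py <<'E'
def onzw(im,uv,z):
    R,_=cv2.Rodrigues(np.array(im["rvec"]));c=-R.T@np.array(im["tvec"])
    u=np.array([uv[0]-im["cx"],uv[1]-im["cy"]]);r=np.linalg.norm(u);th=r/im["fx"]
    d=R.T@np.r_[np.sin(th)*u/r,np.cos(th)]
    return c+d*(z-c[2])/d[2]
E
python3 - <<'E'
from plant import bot
from h import *
im=bot.get_image("wrist");p=im["pixels"]
cv2.imwrite("pics/w2.png",cv2.resize(p[200:280,220:325],None,fx=7,fy=7,interpolation=cv2.INTER_CUBIC))
hsv=cv2.cvtColor(p,cv2.COLOR_BGR2HSV)
print(hsv[260,250],hsv[222,270])
# model overlay: rectangle of guess, both heights
o=p.copy()
def rect(c,a,z,hx,hy):
    y=np.array([np.cos(a),np.sin(a)]);x=np.array([y[1],-y[0]])
    return np.array([[*(np.array(c)+sx*hx*x+sy*hy*y),z] for sx,sy in((1,1),(1,-1),(-1,-1),(-1,1))])
# top face pixels mask
t=cv2.inRange(hsv,(8,40,170),(25,255,255));t[:226]=0;t[275:]=0;t[:,:225]=0;t[:,320:]=0
n,l,st,ce=cv2.connectedComponentsWithStats(t);k=1+np.argmax(st[1:,4]);print(st[k])
c=np.argwhere(l==k)[:,::-1].astype(float)
W=np.array([onzw(im,q,.062)[:2]*1000 for q in c],np.float32);print("top face",cv2.minAreaRect(W))
# board
g=cv2.inRange(hsv,(50,90,20),(90,255,255))
for uv in [(137,187),(415,184)]: print(uv,onzw(im,uv,.024)*1000)
for q in ((.5752,-.0725),):
  for z in(.062,.024):
    print(projw(im,rect(q,np.radians(68.4),z,.018,.028)).round(1).tolist())
E
```

```text
[ 18  85 223] [ 19  89 115]
[ 239  228   66   38 1629]
top face ((576.8080444335938, -70.33561706542969), (55.13822555541992, 34.890140533447266), 68.6272201538086)
(137, 187) [ 485.63286405 -179.14223669   24.        ]
(415, 184) [583.50189348  74.19124642  24.        ]
[[301.0, 265.0], [237.1, 264.6], [234.6, 226.5], [301.7, 226.5]]
[[299.4, 246.8], [242.4, 246.7], [240.6, 212.0], [299.9, 212.0]]
```

View pics/w2.png

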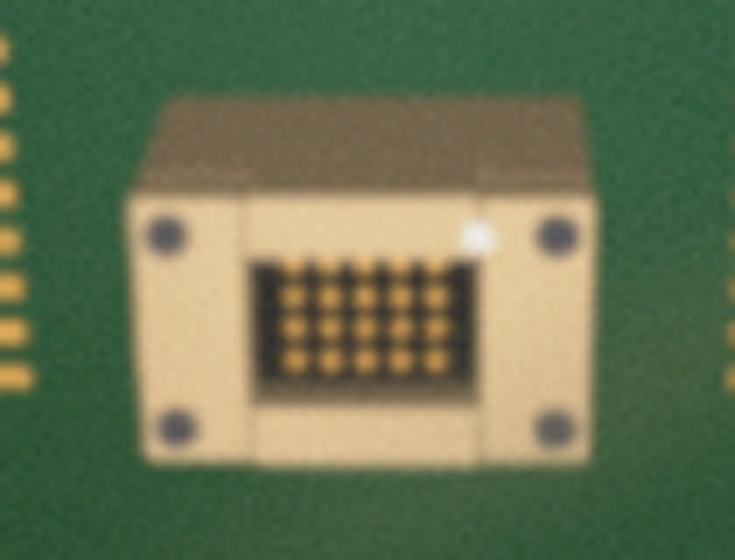

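>>> servo_tool --offset '[[-0.29,-0.11,0.5],[-0.29,-0.11,0.9],[-0.29,-0.11,0.9],[-0.29,-0.11,0.7],[0,0,0],[0,0,0]]' --turn '[[0,0,0],[0,0,0],[0,0,0],[0,0,-0.05],[0,0,0],[0,0,0]]' --jaw '[1,1,1,1,1,1]'

```text
clock: 3.55
position: [0.5763, -0.0697, 0.081]
tool_rot: [0.185, 0.983, 0.0, -0.001]
force: [0.7, -0.9, 0.3]
finger_gap: 0.0851
```

Run:
```python
from plant import bot
from h import *
im=bot.get_image("wrist");p=im["pixels"];cv2.imwrite("pics/w3.png",p)
s=bot.observe();print(s["clock"],s["position"],s["tool_rot"],s["force"])
hsv=cv2.cvtColor(p,cv2.COLOR_BGR2HSV)
t=cv2.inRange(hsv,(8,40,170),(25,255,255))
n,l,st,ce=cv2.connectedComponentsWithStats(t)
for k in range(1,n):
  if st[k,4]>600:
    c=np.argwhere(l==k)[:,::-1].astype(float)
    W=np.array([onzw(im,q,.062)[:2]*1000 for q in c],np.float32);print(st[k],cv2.minAreaRect(W))
```

```text
3.6 [ 0.57658361 -0.06970051  0.0817551 ] [1.84801553e-01 9.82775845e-01 5.85615565e-05 1.48058166e-04] [ 0.02452704 -0.80547956  0.41736234]
[ 235  230  102   58 3828] ((577.0540771484375, -70.70252990722656), (55.472923278808594, 35.72637176513672), 68.66022491455078)
```

View pics/w3.png

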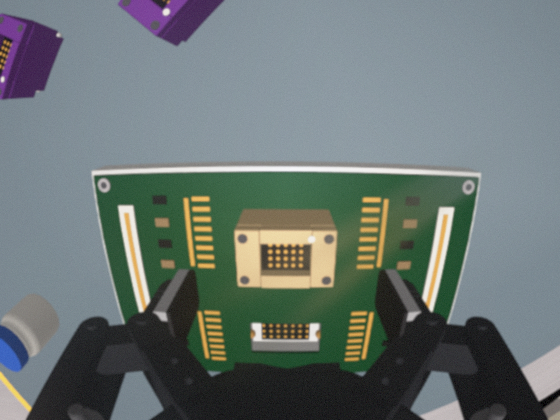

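>>> servo_tool --offset '[[-0.03,-0.02,0.5],[0,0,0.7],[0,0,0.4],[0,0,0.2],[0,0,0.02],[0,0,0],[0,0,0]]' --turn '[[0,0,0],[0,0,0],[0,0,0],[0,0,0],[0,0,0],[0,0,0],[0,0,0]]' --jaw '[1,1,1,0.45,0.45,0.45,0.45]'

```text
clock: 4.3
position: [0.5775, -0.0712, 0.0275]
tool_rot: [0.185, 0.983, 0.0, 0.001]
force: [0.1, 0.8, 0.3]
finger_gap: 0.0617
```

Run:
```python
from plant import bot
from h import *
im=bot.get_image("wrist");p=im["pixels"];cv2.imwrite("pics/w4.png",p)
im=bot.get_image("side");cv2.imwrite("pics/s4.png",cv2.resize(im["pixels"][180:300,280:440],None,fx=5,fy=5,interpolation=cv2.INTER_CUBIC))
s=bot.observe();print(s["clock"],s["position"],s["tool_rot"],s["force"],s["finger_gap"])
```

```text
4.4 [ 0.57743413 -0.07122159  0.02729257] [1.85134526e-01 9.82713069e-01 3.26359832e-05 4.79966745e-04] [-0.59041578 -0.05259446  0.5322477 ] 0.06165621313399308
```

View pics/w4.png

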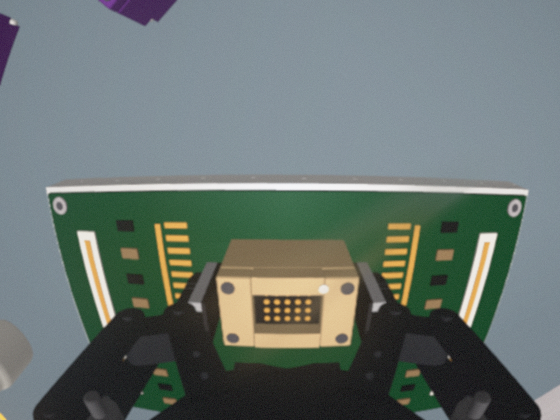

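View pics/s4.png

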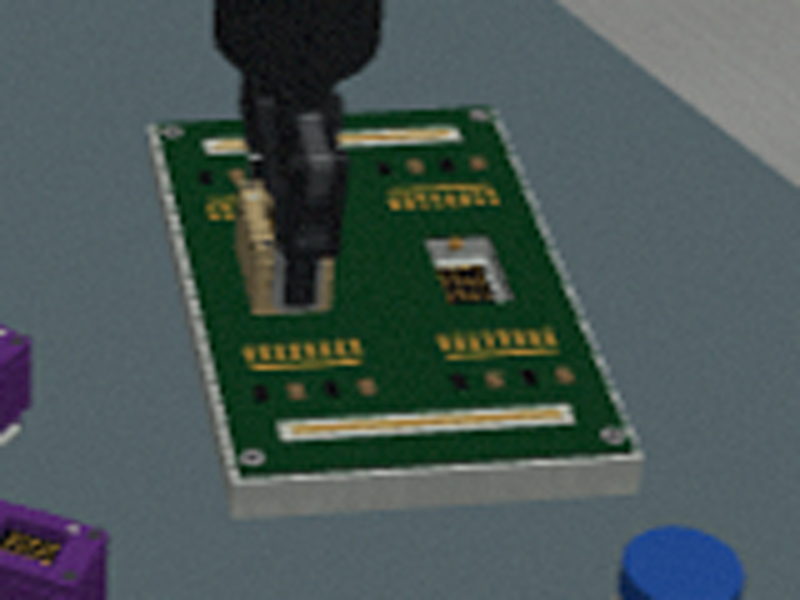

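The fingers straddle the block and are centred on it: inner faces at columns 218 and 358, block spanning 220–356. Closing now.

>>> servo_tool --offset '[[0,0,0],[0,0,0],[0,0,0],[0,0,0],[0,0,0],[0,0,0]]' --turn '[[0,0,0],[0,0,0],[0,0,0],[0,0,0],[0,0,0],[0,0,0]]' --jaw '[0.3,0.2,-0.2,-1,-1,-1]'

```text
clock: 5.0
position: [0.5774, -0.0712, 0.0274]
tool_rot: [0.185, 0.983, 0.0, 0.0]
force: [-1.9, 0.3, 6.2]
finger_gap: 0.0552
```

Run:
```python
from plant import bot
s=bot.observe();print(s["clock"],s["position"],s["tool_rot"],s["force"],s["moment"],s["finger_gap"])
```

```text
5.0 [ 0.57741634 -0.07117372  0.02742247] [1.85150498e-01 9.82710075e-01 4.90331304e-05 4.47375190e-04] [-1.91111554  0.34393393  6.17236112] [ 0.04286953  0.20230998 -0.05901784] 0.05522953413752139
```

>>> servo_tool --offset '[[0,0,0.01],[0,-0.002,-0.016],[0,-0.002,-0.016],[0,-0.002,-0.016],[0,-0.002,-0.016],[0,0,0]]' --turn '[[0,0,0],[-0.2,0,0],[-0.2,0,0],[-0.2,0,0],[-0.2,0,0],[0,0,0]]' --jaw '[-1,-1,-1,-1,-1,-1]'

```text
clock: 5.6
position: [0.5771, -0.0725, 0.0291]
tool_rot: [0.185, 0.982, 0.034, 0.007]
force: [-4.6, -7.0, 9.0]
finger_gap: 0.055
```

```bash
cat > st.py <<'E'
from plant import bot
import numpy as np
from scipy.spatial.transform import Rotation as Ro
s=bot.observe();R=Ro.from_quat(s["tool_rot"]).as_matrix()
print(s["clock"],np.round(np.array(s["position"])*1000,2),"F",np.round(s["force"],1),"Ftool",np.round(R.T@s["force"],1),"Mtool",np.round(R.T@s["moment"],2),"gap",round(s["finger_gap"],4))
print("tilt deg (+y end up)",np.degrees(np.arcsin(R[2,1])),"other",np.degrees(np.arcsin(R[2,0])))
P=np.array(s["position"])*1000
for n,v in(("left",(0,28,3.4)),("right",(0,-28,3.4)),("foot",(0,0,17.4))): print(n,np.round(P+R@np.array(v),2))
E
python3 st.py
```

```text
5.6 [577.05 -72.46  29.12] F [-4.6 -7.   9. ] Ftool [ 1.7 -7.5 -9.6] Mtool [ 1.7   0.26 -0.03] gap 0.055
tilt deg (+y end up) 3.998534059867273 other -0.057557396315789086
left [587.31 -46.22  27.68]
right [566.98 -98.26  23.77]
foot [577.51 -71.33  11.76]
```

>>> servo_tool --offset '[[0,-0.002,-0.016],[0,-0.002,-0.016],[0,-0.002,-0.016],[0,-0.002,-0.016],[0,0,0],[0,0,0]]' --turn '[[-0.2,0,0],[-0.2,0,0],[-0.2,0,0],[-0.2,0,0],[0,0,0],[0,0,0]]' --jaw '[-1,-1,-1,-1,-1,-1]'

```text
clock: 6.2
position: [0.5769, -0.0731, 0.0311]
tool_rot: [0.185, 0.98, 0.068, 0.014]
force: [-6.1, -9.8, 8.5]
finger_gap: 0.0554
```

```bash
python3 st.py
python3 - <<'E'
from plant import bot
from h import *
im=bot.get_image("wrist");p=im["pixels"];cv2.imwrite("pics/w5.png",p)
im=bot.get_image("side");cv2.imwrite("pics/s5.png",cv2.resize(im["pixels"][180:300,280:440],None,fx=5,fy=5,interpolation=cv2.INTER_CUBIC))
E
```

```text
6.2 [576.93 -73.08  31.07] F [-6.1 -9.8  8.5] Ftool [  2.1 -10.1 -10. ] Mtool [2.01 0.39 0.06] gap 0.0554
tilt deg (+y end up) 7.958699124307918 other -0.08050216361392742
left [587.19 -46.81  31.58]
right [567.01 -98.47  23.83]
foot [577.83 -70.85  13.84]
```

View pics/w5.png

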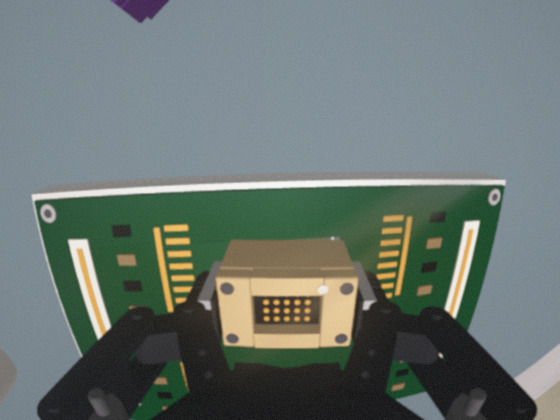

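View pics/s5.png

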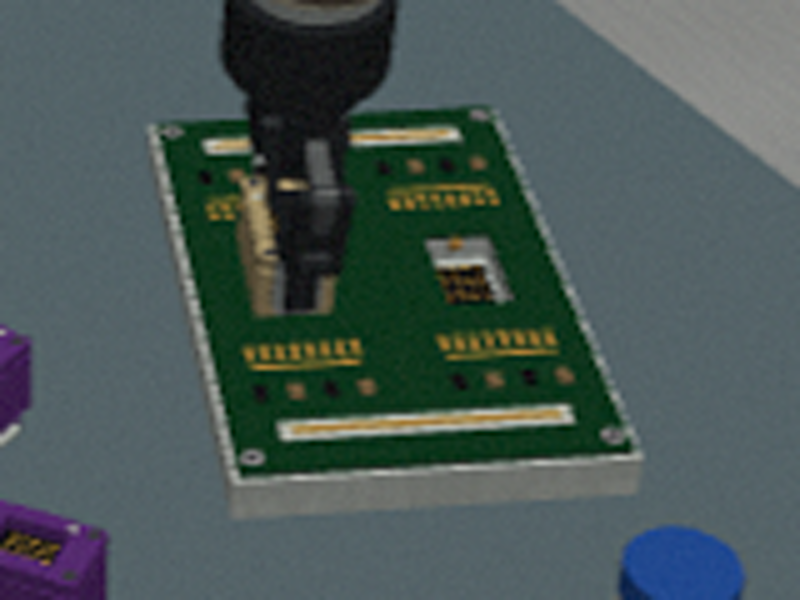

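The board hasn't shifted (its corners in the side view are unchanged), and the block is tilted about 8° with the hand without slipping. I'll continue to about 10.5° and ease off sideways.

>>> servo_tool --offset '[[0,-0.01,-0.016],[0,-0.01,-0.016],[0,-0.002,-0.01],[0,0,0],[0,0,0]]' --turn '[[-0.2,0,0],[-0.2,0,0],[-0.1,0,0],[0,0,0],[0,0,0]]' --jaw '[-1,-1,-1,-1,-1]'

```text
clock: 6.8
position: [0.5768, -0.0733, 0.0322]
tool_rot: [0.184, 0.979, 0.09, 0.018]
force: [-4.1, -4.7, 9.2]
finger_gap: 0.0552
```

```bash
python3 st.py
python3 - <<'E'
from plant import bot
from h import *
im=bot.get_image("wrist");p=im["pixels"];cv2.imwrite("pics/w6.png",p[170:420,100:480][:, :].repeat(2,0).repeat(2,1))
im=bot.get_image("side");cv2.imwrite("pics/s6.png",cv2.resize(im["pixels"][200:260,310:400],None,fx=8,fy=8,interpolation=cv2.INTER_CUBIC))
E
```

```text
6.8 [576.82 -73.34  32.22] F [-4.1 -4.7  9.2] Ftool [  2.1  -4.1 -10.1] Mtool [1.05 0.32 0.02] gap 0.0552
tilt deg (+y end up) 10.48638538296797 other -0.08526058556893691
left [587.06 -47.11  33.97]
right [567.03 -98.41  23.78]
foot [578.   -70.4   15.11]
```

View pics/w6.png

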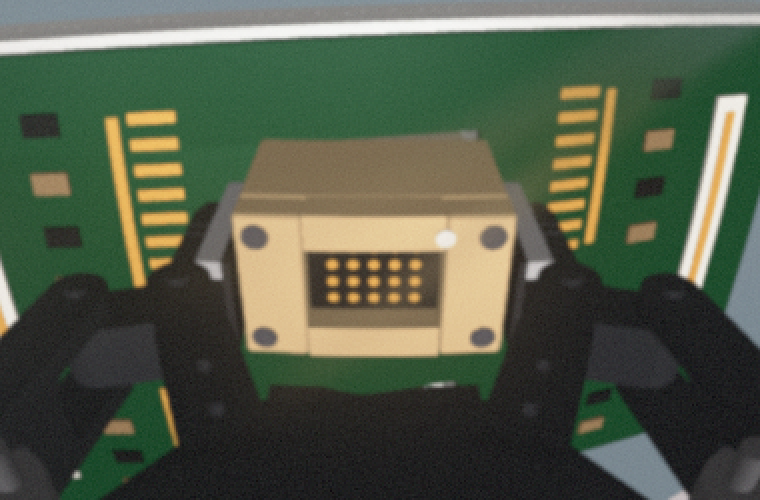

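View pics/s6.png

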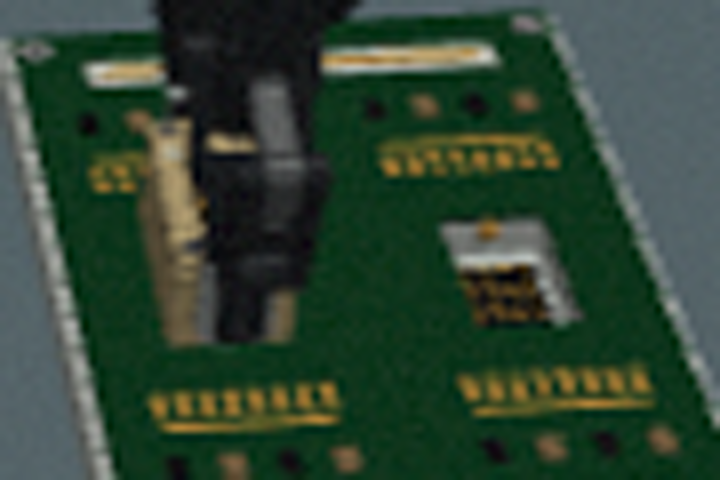

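The moment halved (2.0 → 1.05 Nm) and the wrist view shows seat metal under the raised +y end, so the first end has let go at about 10 mm. Now I'll rock back about the +y lower edge.

>>> servo_tool --offset '[[0,0.002,-0.016],[0,0.002,-0.016],[0,0.002,-0.016],[0,0.002,-0.016],[0,0,0]]' --turn '[[0.2,0,0],[0.2,0,0],[0.2,0,0],[0.2,0,0],[0,0,0]]' --jaw '[-1,-1,-1,-1,-1]'

```text
clock: 7.4
position: [0.577, -0.0719, 0.0337]
tool_rot: [0.185, 0.981, 0.056, 0.011]
force: [0.9, 5.6, 4.9]
finger_gap: 0.0554
```

```bash
python3 st.py
```

```text
7.4 [577.   -71.86  33.73] F [0.9 5.6 4.9] Ftool [ 1.2  6.1 -4.3] Mtool [-1.5   0.14  0.16] gap 0.0554
tilt deg (+y end up) 6.521595896690815 other -0.026474766999405642
left [587.26 -45.59  33.53]
right [567.03 -97.41  27.17]
foot [577.73 -70.02  16.44]
```

>>> servo_tool --offset '[[0,0.004,-0.02],[0,0.004,-0.02],[0,0.004,-0.02],[0,0.004,-0.018],[0,0,0]]' --turn '[[0.2,0,0],[0.2,0,0],[0.2,0,0],[0.2,0,0],[0,0,0]]' --jaw '[-1,-1,-1,-1,-1]'

```text
clock: 7.9
position: [0.5775, -0.0714, 0.0364]
tool_rot: [0.185, 0.983, 0.022, 0.005]
force: [2.4, 6.4, 4.8]
finger_gap: 0.0552
```

```bash
python3 st.py;python3 - <<'E'
from plant import bot
from h import *
im=bot.get_image("side");cv2.imwrite("pics/s7.png",cv2.resize(im["pixels"][180:300,280:440],None,fx=5,fy=5,interpolation=cv2.INTER_CUBIC))
E
```

```text
7.9 [577.53 -71.42  36.37] F [2.4 6.4 4.8] Ftool [ 0.1  7.  -4.5] Mtool [-1.37 -0.   -0.01] gap 0.0552
tilt deg (+y end up) 2.529084462007208 other -0.09859041307268238
left [587.75 -45.22  34.21]
right [567.43 -97.34  31.74]
foot [577.84 -70.71  18.99]
```

View pics/s7.png

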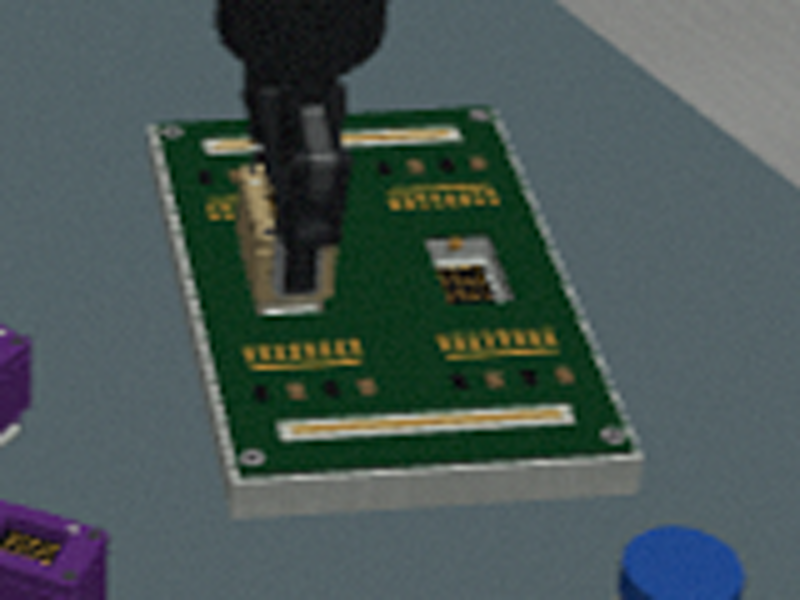

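The board is still in place and seat metal now shows under the -y end. I'll finish the rock back to level.

>>> servo_tool --offset '[[0,0.004,-0.018],[0,0.004,-0.018],[0,0.002,-0.008],[0,0,0],[0,0,0]]' --turn '[[0.2,0,0],[0.2,0,0],[0.1,0,0],[0,0,0],[0,0,0]]' --jaw '[-1,-1,-1,-1,-1]'

```text
clock: 8.45
position: [0.577, -0.072, 0.0371]
tool_rot: [0.185, 0.983, 0.0, 0.0]
force: [2.2, 5.8, 3.3]
finger_gap: 0.055
```

```bash
python3 st.py
```

```text
8.45 [577.03 -71.95  37.15] F [2.2 5.8 3.3] Ftool [ 0.   6.2 -3.3] Mtool [-1.01  0.02  0.01] gap 0.055
tilt deg (+y end up) 0.04836659781840541 other -0.03052636693489729
left [587.22 -45.87  33.77]
right [566.85 -98.03  33.72]
foot [577.05 -71.94  19.75]
```

>>> servo_tool --offset '[[0,0.015,-0.02],[0,0,-0.03],[0,0,-0.03],[0,0,0]]' --turn '[[0,0,0],[0,0,0],[0,0,0],[0,0,0]]' --jaw '[-1,-1,-1,-1]'

```text
clock: 8.85
position: [0.5767, -0.072, 0.0393]
tool_rot: [0.185, 0.983, 0.0, -0.0]
force: [-0.1, 0.4, -1.6]
finger_gap: 0.055
```

```bash
python3 st.py;python3 - <<'E'
from plant import bot
from h import *
im=bot.get_image("side");cv2.imwrite("pics/s8.png",cv2.resize(im["pixels"][180:300,280:440],None,fx=5,fy=5,interpolation=cv2.INTER_CUBIC))
E
```

```text
8.85 [576.71 -71.97  39.27] F [-0.1  0.4 -1.6] Ftool [0.3 0.3 1.6] Mtool [ 0.01  0.05 -0.01] gap 0.055
tilt deg (+y end up) -0.0028386115197788215 other 0.029407978858465394
left [586.9  -45.89  35.87]
right [566.52 -98.05  35.87]
foot [576.7  -71.97  21.87]
```

View pics/s8.png

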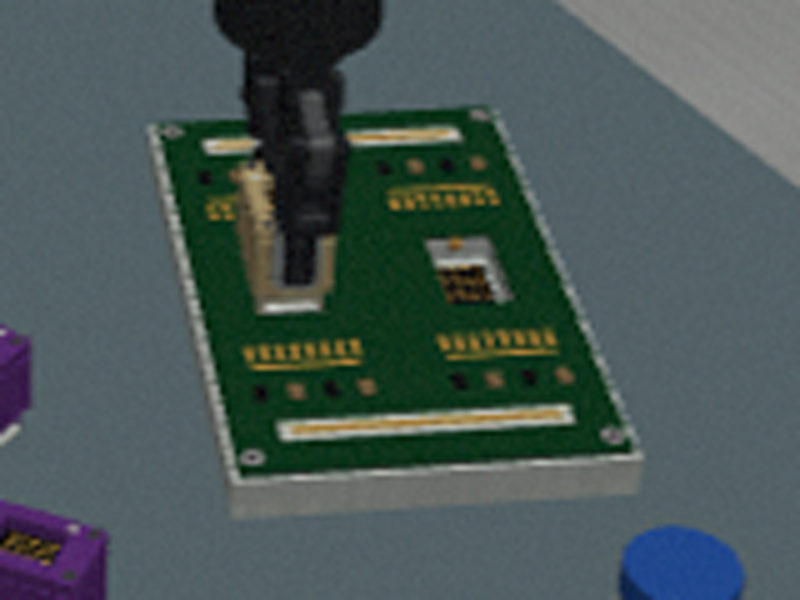

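The force now equals just the block's weight (-1.6 N) with no moment, so both catches are free. Lifting level by 8 mm.

>>> servo_tool --offset '[[0,0,-0.05],[0,0,-0.07],[0,0,-0.07],[0,0,-0.06],[0,0,-0.02],[0,0,0],[0,0,0],[0,0,0]]' --turn '[[0,0,0],[0,0,0],[0,0,0],[0,0,0],[0,0,0],[0,0,0],[0,0,0],[0,0,0]]' --jaw '[-1,-1,-1,-1,-1,-1,-1,-1]'

```text
clock: 9.7
position: [0.5769, -0.0717, 0.0474]
tool_rot: [0.185, 0.983, 0.0, -0.0]
force: [0.6, -0.1, -2.1]
finger_gap: 0.0552
```

```bash
python3 st.py;python3 - <<'E'
from plant import bot
from h import *
a=cv2.imread("pics/side0.png")
im=bot.get_image("side");p=im["pixels"];cv2.imwrite("pics/s9.png",cv2.resize(p[180:300,280:440],None,fx=5,fy=5,interpolation=cv2.INTER_CUBIC))
w=bot.get_image("wrist")["pixels"];cv2.imwrite("pics/w9.png",w)
t=bot.get_image("top");b=cv2.imread("pics/top0.png")
hsv=lambda q:cv2.cvtColor(q,cv2.COLOR_BGR2HSV)
for q in(b,t["pixels"]):
    m=cv2.inRange(hsv(q),(45,120,30),(85,255,255));m[:,:240]=0;m[:,390:]=0;ys,xs=np.nonzero(m);print(len(xs),xs.min(),xs.max(),ys.min(),ys.max())
# board shift in side view: phase correlation of empty-seat half
g=lambda q:np.float32(cv2.cvtColor(q,cv2.COLOR_BGR2GRAY)[190:285,355:410])
print(cv2.phaseCorrelate(g(a),g(p),cv2.createHanningWindow((55,95),cv2.CV_32F)))
d=cv2.absdiff(cv2.GaussianBlur(a,(5,5),0),cv2.GaussianBlur(p,(5,5),0)).max(2);ys,xs=np.nonzero(d[:, 200:]>40);print("diff region",xs.min()+200,xs.max()+200,ys.min(),ys.max())
E
```

```text
9.7 [576.93 -71.73  47.4 ] F [ 0.6 -0.1 -2.1] Ftool [-0.6  0.1  2.1] Mtool [-0.03 -0.01  0.02] gap 0.0552
tilt deg (+y end up) 0.004930741166103041 other 0.006303427417965803
left [587.11 -45.64  44.  ]
right [566.74 -97.81  44.  ]
foot [576.92 -71.72  30.  ]
2537 263 361 127 203
506 265 361 127 186
((-0.006811917699888426, -0.01580886159771211), 0.9617817769447963)
diff region 200 374 0 242
```

View pics/s9.png

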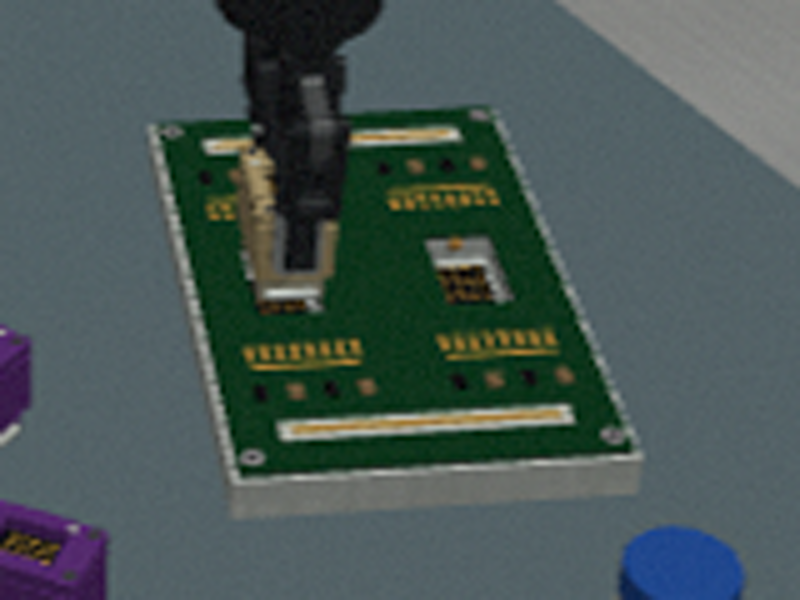

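View pics/w9.png

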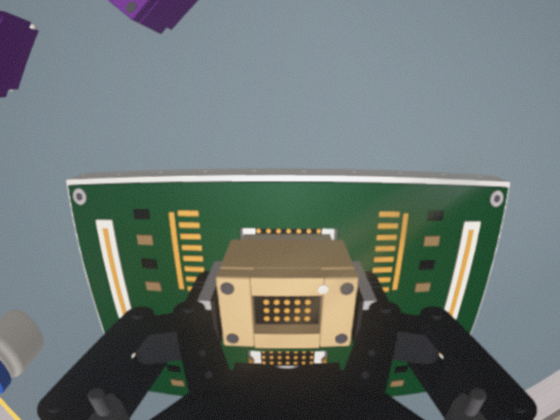

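The block hangs level about 6 mm above its seat, with the gold pins visible under it at side-crop (285,305) and wrist (288,232). The board shows no image shift. Handing in.

Run:
```python
from plant import bot
print(bot.hand_in()); s=bot.observe(); print(s["clock"],s["position"],s["force"],s["finger_gap"])
```

```text
the job is handed in; nothing more can be done
None
the job is handed in; nothing more can be done
```

The guide block is off its seat and held level just above it. The job was handed in at about 10 s of the 38 s allowed.

I gripped the tan block by its end faces and rocked the +y end up about the -y edge. It reached 10.5°, roughly 10 mm, and that catch let go. I then rocked it back about the +y edge until the -y end let go too, and lifted it level.

**Last checks, all in agreement:**
- **Catches free:** once the block was level, the force on the tool was only its weight (about -1.6 to -2 N) with no moment.
- **Height:** by tool position, the tenon foot is at z = 30 mm, about 6 mm above the board top, with a tilt below 0.01°. The contact pins can be seen under it.
- **Board:** its shift in the side camera is under 0.02 pixels.
- **Bench:** in the side camera, the picture changed only around the arm and block, in an area that takes in neither the jar nor the brush. I made no separate check of the tray.
- **Forces:** the highest reading I took was about 14 N at the wrist.

**Inconclusive:** the top camera's outline check told me nothing, because the arm hid part of the board. The board result therefore rests on the side and wrist views.

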